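Close a freezing cassette on a rank of vials

TASK

Pick up the closing bar by its black grip and use it as a straightedge to sweep the four amber vials together, standing, off the apron into the channel of the freezing cassette and up against the sprung pressure plate. Keep pressing squarely until both spring catches have snapped in behind the ends of the bar, then let go, so that the bar stays locked and the vials are clamped. Feel for the catches: push gently, never ram the bar or squeeze the glass hard, do not touch the vials with the fingers or tip them, and leave the beaker and the petri dishes alone.

Things in the scene. Friction and masses are not known exactly. Their poses are not given: they have to be found in the camera images.
- cassette: heavy freezing cassette on a low grey riser (top at world z 56 mm), does not move. Origin under the middle of its base plate; +x the way the vials go in, +y left, z up; its x, y, z in mm are used below. Plate 200 wide, x -140 to 142; its top, z 8, is one flat floor: open apron x -140 to -52 where the vials stand, then a channel between blue side walls, and a back wall at x 88
- channel_mouth (a point): fixed point of the cassette on its floor at x -8, y 0, z 8, where the straight channel begins. Slippery blue side walls, 7 thick, top z 36: straight inner faces at y +-60 (channel 120 wide) from x -8 to 92; before that they flare out, to y +-72 at x -52. The four vials fit side by side
- pressure_plate (a joint): travel (m) of the sprung rubber-faced plate across the channel: 0 = free, its front face at cassette x 46; grows as the vials press it toward +x, to 0.034 at most. 114 wide, z 10 to 46. Spring 3.2 N at 0, plus 0.14 N per mm; it pushes vials and bar back out unless the catches hold the bar
- latch (a point): fixed point of the cassette at x 30, y 0, z 43 (height of the ears). Outside the walls two steel arms of one yoke carry, left and right, a brass spring catch (y +-74 outward, z 40 to 49, ramp toward the apron; the two add about 3 N) and beyond it (+x) a steel stop shoulder. An ear pushed in along +x forces the catch aside; it snaps out behind the ear about 2 mm before the ear meets the shoulder
- yoke_knob (a point): fixed point of the cassette at x 118, y 0, z 33, by the black knob that clamps the yoke. The yoke is clamped anywhere in 24 mm along x, NOT measured: the shoulders stop the bar's origin somewhere at cassette x 19.5 to 43.5; let go, it comes back 2 mm on to the catches. Feel for it: spring and catches together need some 5 to 11 N, at the shoulders the force rises steeply
- closing_bar: closing bar, a 220 g aluminium straightedge, standing left of the cassette on the riser. Origin: underside, middle of the blade; +x is the face that pushes, y along the bar, z up. Blade 114 long, x -5 to 5, z 0 to 33; on it a crossbar 160 long, x -5 to 5, z 33 to 43, whose ends (ears) pass over the side walls. On the cassette's floor its origin is at cassette z 8
- grip (a point): grip point of the closing bar, at bar x -22, y 0, z 40: middle of the black grip block behind the blade (bar x -36 to -5, 30 wide in y, z 0 to 62). Take it from above across its 30 mm, fingers closing along the bar
- vial_a: amber glass vial, white cap, 27 mm diameter, 58 mm tall, about 28 g; stands on the cassette's apron; origin at the centre of its underside, z up along its axis
- vial_b: amber glass vial, black cap, 27 mm diameter, 58 mm tall, about 28 g; stands on the cassette's apron; origin at the centre of its underside, z up along its axis
- vial_c: amber glass vial, white cap, 27 mm diameter, 58 mm tall, about 28 g; stands on the cassette's apron; origin at the centre of its underside, z up along its axis
- vial_d: amber glass vial, white cap, 27 mm diameter, 58 mm tall, about 28 g; stands on the cassette's apron; origin at the centre of its underside, z up along its axis
- beaker: clear beaker, 55 mm wide, 68 mm tall, standing at the left rear of the riser; origin at the centre of its underside; not part of the job, leave it where it is
- dishes: two stacked closed petri dishes, 62 mm wide, 30 mm tall, on the freezer lid near the robot on the right; origin at the centre of its underside; not part of the job, leave it where it is

How it is judged:
On the way, in this order (a step that is already met when the one before it is completed fails the run):
1. the closing bar has been picked up clear of the surface by the gripper (height (world z) of closing_bar above 0.075 m and contact force between the fingers and closing_bar above 1 N), for 0.1 s.
2. all four vials stand between the straight side walls with the bar, still held, behind them (x of each of vial_a, vial_b, vial_c, vial_d in the frame of cassette above 0.005 m and y of vial_a in the frame of cassette between -0.06 and 0.06 m and angle between each of vial_a, vial_b, vial_c, vial_d's own z axis and vertical below 0.12 rad and y of vial_b in the frame of cassette between -0.06 and 0.06 m and y of vial_c in the frame of cassette between -0.06 and 0.06 m and y of vial_d in the frame of cassette between -0.06 and 0.06 m and contact force between the fingers and closing_bar above 1 N and z of closing_bar in the frame of cassette below 0.02 m and x of closing_bar in the frame of cassette above -0.03 m), for 0.1 s.
At the end, for the whole second after the job is handed in: bar released, upright, within 0.05 rad of square, its origin at cassette x 15-47 mm, locked by the catches so the plate stays pressed back over 2 mm; all four vials upright within 0.1 rad on the cassette floor between bar and plate (x 30-70, y within 55 mm of the middle); all at rest (x of vial_a in the frame of cassette between 0.03 and 0.07 m and y of vial_a in the frame of cassette between -0.055 and 0.055 m and z of vial_a in the frame of cassette between 0.004 and 0.012 m and angle between each of vial_a, vial_b, vial_c, vial_d, closing_bar's own z axis and vertical below 0.1 rad and linear speed of each of vial_a, vial_b, vial_c, vial_d, closing_bar below 0.01 m/s and x of vial_b in the frame of cassette between 0.03 and 0.07 m and y of vial_b in the frame of cassette between -0.055 and 0.055 m and z of vial_b in the frame of cassette between 0.004 and 0.012 m and x of vial_c in the frame of cassette between 0.03 and 0.07 m and y of vial_c in the frame of cassette between -0.055 and 0.055 m and z of vial_c in the frame of cassette between 0.004 and 0.012 m and x of vial_d in the frame of cassette between 0.03 and 0.07 m and y of vial_d in the frame of cassette between -0.055 and 0.055 m and z of vial_d in the frame of cassette between 0.004 and 0.012 m and value of joint pressure_plate above 0.002 m and x of closing_bar in the frame of cassette between 0.015 and 0.047 m and angle between the y axis of closing_bar and the y axis of cassette, either way round below 0.05 rad and z of closing_bar in the frame of cassette below 0.013 m and contact force between the fingers and closing_bar below 0.2 N); the robot touches nothing.
It fails at once if the bar is rammed: more than 24 N between the closing bar and the cassette (contact force between closing_bar and cassette above 24 N).
It fails at once if a glass vial is squeezed with more than 15 N by the bar (contact force between any of vial_a, vial_b, vial_c, vial_d and closing_bar above 15 N).
It fails at once if a vial is tipped by more than 0.4 rad (angle between any of vial_a, vial_b, vial_c, vial_d's own z axis and vertical above 0.4 rad).
It fails at once if the fingers press on a vial (over 1 N) (contact force between the fingers and vial_a above 1 N or contact force between the fingers and vial_b above 1 N or contact force between the fingers and vial_c above 1 N or contact force between the fingers and vial_d above 1 N).
It fails at once if the beaker or the petri dishes are moved by more than 15 mm (distance of any of beaker, dishes from where it was at the start of the episode above 0.015 m).
It also fails if it takes over 56 s, if anything falls off the work surface, if the arm or the gripper's body presses on something with over 40 N, if the wrist force passes 120 N, or if a joint passes its speed limit or range.

ROBOT

A 6-joint arm with a two-finger parallel gripper is mounted at the origin on a cart in front of the work surface, level with it; the furniture and walls round the work are solid. World frame = base frame: x ahead of the robot, y to its left, z up, the work surface at z = 0. Lengths are in m, angles in rad, forces in N, time in s.
With the tool pointing down it reaches from about 0.25 to 0.725 m from the base axis. Payload 4 kg.
Tool frame: the origin (TCP) lies between the finger pads; the fingertips stand 8 mm ahead of it and the grasp point (between the pads) lies 11 mm behind it (bot.tip_reach is the distance from the TCP to the fingertips, in m); z points along the fingers, y is the line along which they close (so a half turn about z gives the same grasp; the last joint's range is limited). The gripper opens to 85 mm and grips with 20 to 120 N. Pads are 22 mm wide; open, the fingers measure 114 mm over their backs; the gripper's body (76 mm by 85 mm) begins 54 mm behind the grasp point. The pads swing forward as they close: fully open they stand 13 mm farther back than shut.
Start: joints at [1.3, 0.241, 0.005, 1.335, 0, 1.571], TCP at [0.134, 0.482, 0.239] pointing down, gripper open.
Joint ranges: [-2.72, 2.72], [-1.05, 1.87], [-1.09, 1.28], [-1.99, 2.15], [-1.42, 1.44], [-3.14, 3.14]. Speed limits (rad/s): [2.79, 2.79, 3.14, 3.14, 3.14, 3.14].

INTERFACE

Orientations are given as a unit quaternion [x, y, z, w].
In Python, from workcell import bot gives the robot as it stands.
- The arm moves only by the tool move_arm, never from a script. Its argument "deltas" is a list of rows, each a list of 7 numbers: the opening, from 0 (shut) to 1 (fully open), then the shift along the tool's x, y, z in mm, then the turn, a rotation vector about the tool's x, y, z in degrees. In form: [[gripper, tx, ty, tz, ax, ay, az], ...]. A call has 1 to 10 rows; each row shifts and turns the commanded pose from where the row before left it, along the tool's axes as they then stand; what a row does not reach is not made up. A row lasts 1/12 s, in which the tool goes at most 41.7 mm and 7.16 degrees, less where a joint would pass 70% of its speed; a pose out of reach is approached as far as the arm can. A call is refused whole if a number of a shift passes 41.7 or a number of a turn 7.16, either way. A call with a gripper value outside its range is refused whole. The fingers move at their own pace and stop on an object; the grip force is fixed at half the most. Time passes only in rows, so rows that do not move let the fingers close. It gives the time, the measured TCP pose, the force, the opening and the grip force at its end, in the units of the state.
- bot.get_obs(): the state, without advancing time (a new reading comes with each control period).
- bot.camera(name): name is "side" or "top" or "wrist"; returns the picture (480x640x3 uint8, blue, green, red); there is no depth.
- bot.calibration(name): a dict with "K" (3x3 intrinsics, pixels), "position" and "orientation" of the camera in the world. Camera axes: x right, y down, z forward; pixel columns grow to the right and rows downward; lengths in m; the calibration is good to about 2 mm. A picture is of the moment at which its call begins: read the wrist's pose just before it. calibration takes no time and is no camera call; for the wrist camera it gives the pose at the moment of the call.
- bot.job_done(): hands the job in; it is judged then, once.
Trained networks look in the newest picture that a camera, given by its name, has taken for a name from the list of things; names that differ only in an ending like _2 or _b are one class to them, and where a whole thing is asked for, a point or a joint stands for the part that bears it (a point fixed in the world has none). Each returns a list of dicts, best first, with "conf" (0 to 1); they miss things now and then, are a little off and sometimes report something else, mostly with a low value. They report only what shows in the picture. A call takes as long as a camera call.
- bot.outline_of(query, camera): "pixels" (480x640 bool, what is visible of it) and "rect" ([left, top, width, height] in pixels, round what is visible of it).
The state is a dict: "clock": time; "joint_pos": joint angles; "joint_vel": joint speeds; "tau": joint torques, N m; "eef_pos": TCP position; "tool_rot": TCP orientation; "ft_force": force on the tool from outside, world axes, zero at the start; "ft_torque": the same for the moment, N m; "grip_width": finger opening in m; "grasp_force": force on a finger pad.
Only numpy, scipy, OpenCV 4.12 (cv2) and the standard library are available. Lean on these libraries where they do the work, as an engineer would, in place of code of your own. Each camera call takes 0.05 s, during which the arm holds its last target. There are 200 camera calls.

## Working session

There is one attempt and no reset: what is moved stays moved. The work goes in short steps, Python scripts to look and compute and a tool call to move; the robot and the scene stay as the last step left them, time stands still between calls to the robot, and variables do not carry over. Pictures are saved under pics/ and viewed, at most 10 in all, crops included, and the job is handed in when it is done.

Besides the shell and the picture viewer there is one more tool, called after "Call:" by a JSON object that holds its "api" and its "payload". move_arm: Moves the arm, as the interface text tells. Its arguments: {"type":"object","properties":{"deltas":{"type":"array","items":{"type":"array","items":{"type":"number"}}}},"required":["deltas"]}

```bash
mkdir -p pics; ls; python3 - <<'E'
from workcell import bot
import cv2,numpy as np
o=bot.get_obs(); print({k:np.round(v,3).tolist() for k,v in o.items()})
for n in ("top","side"):
    im=bot.camera(n); cv2.imwrite(f"pics/{n}0.png",im)
    c=bot.calibration(n); print(n,np.round(c["K"],1).tolist(),np.round(c["position"],4).tolist(),np.round(c["orientation"],4).tolist())
    for q in ("closing_bar","vial_a","cassette","grip","yoke_knob","pressure_plate","beaker"):
        try:
            for d in bot.outline_of(q,n)[:5]:
                m=d["pixels"]; ys,xs=np.nonzero(m)
                r=cv2.minAreaRect(np.c_[xs,ys].astype(np.float32))
                print(n,q,round(d["conf"],2),d["rect"],np.round(r[0],1).tolist(),np.round(r[1],1).tolist(),round(r[2],1))
        except Exception as e: print(q,e)
E
```

```text
pics
{'clock': 0.0, 'joint_pos': [1.3, 0.241, 0.004, 1.335, 0.0, 1.571], 'joint_vel': [0.0, -0.0, -0.001, 0.0, -0.0, 0.001], 'tau': [-0.001, -37.232, 25.241, 0.017, -0.0, -0.0], 'eef_pos': [0.134, 0.481, 0.238], 'tool_rot': [0.135, 0.991, -0.001, -0.0], 'ft_force': [-0.918, -0.157, 0.629], 'ft_torque': [-0.003, 0.021, -0.016], 'grasp_force': 0.0, 'grip_width': 0.086}
top [[485.7, 0.0, 313.9], [0.0, 485.7, 245.0], [0.0, 0.0, 1.0]] [0.3118, -0.0998, 1.1264] [-0.6978, 0.71, -0.0628, 0.0709]
top closing_bar 0.97 [199.6, 219.6, 75.8, 33.2] [238.5, 234.8] [72.0, 24.0] 9.5
top closing_bar 0.36 [289.0, 153.3, 94.3, 126.7] [335.8, 216.0] [122.1, 91.3] 88.2
top vial_a 0.75 [323.5, 237.0, 8.5, 14.6] [328.5, 243.5] [15.0, 13.0] 90.0
top vial_a 0.7 [353.8, 232.9, 12.9, 14.5] [360.5, 238.0] [11.6, 16.5] 26.6
top vial_a 0.68 [336.9, 234.4, 16.4, 18.0] [344.3, 244.3] [13.4, 14.1] 45.0
top vial_a 0.67 [309.1, 235.0, 10.8, 14.9] [314.5, 242.5] [13.0, 11.0] 90.0
top cassette 0.96 [291.3, 156.4, 93.1, 122.6] [335.6, 216.9] [122.0, 90.0] 88.2
top grip 0.86 [202.8, 221.6, 70.9, 28.6] [238.6, 234.2] [72.2,
[... 695 characters left out ...]
e vial_a 0.66 [320.3, 236.6, 13.4, 22.1] [326.0, 247.0] [24.0, 12.0] 90.0
side vial_a 0.55 [349.6, 242.4, 13.3, 24.5] [356.0, 252.5] [25.0, 12.0] 90.0
side cassette 0.68 [280.7, 194.6, 114.6, 97.6] [341.0, 240.6] [86.4, 98.8] 24.4
side grip 0.74 [223.0, 206.5, 55.8, 39.8] [252.4, 220.2] [58.1, 28.6] 26.6
side grip 0.29 [332.1, 209.4, 40.7, 21.9] [350.2, 218.7] [47.1, 17.2] 12.5
side yoke_knob 0.57 [281.7, 197.3, 116.6, 97.7] [341.0, 240.4] [87.4, 98.4] 23.8
side pressure_plate 0.64 [331.0, 212.9, 43.1, 16.1] [350.1, 219.2] [46.1, 14.9] 10.1
side beaker 0.86 [267.6, 155.8, 20.5, 29.3] [277.5, 170.0] [30.0, 19.0] 90.0
side beaker 0.71 [332.3, 210.7, 40.7, 15.5] [350.7, 218.8] [45.2, 15.1] 12.1
```

```bash
python3 - <<'E'
import cv2
im=cv2.imread("pics/top0.png"); cv2.imwrite("pics/top0c.png",cv2.resize(im[120:290,180:410],None,fx=3.4,fy=3.4,interpolation=cv2.INTER_CUBIC))
im=cv2.imread("pics/side0.png"); cv2.imwrite("pics/side0c.png",cv2.resize(im[145:305,205:415],None,fx=3.7,fy=3.7,interpolation=cv2.INTER_CUBIC))
E
```

```text
(no output)
```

View pics/top0c.png

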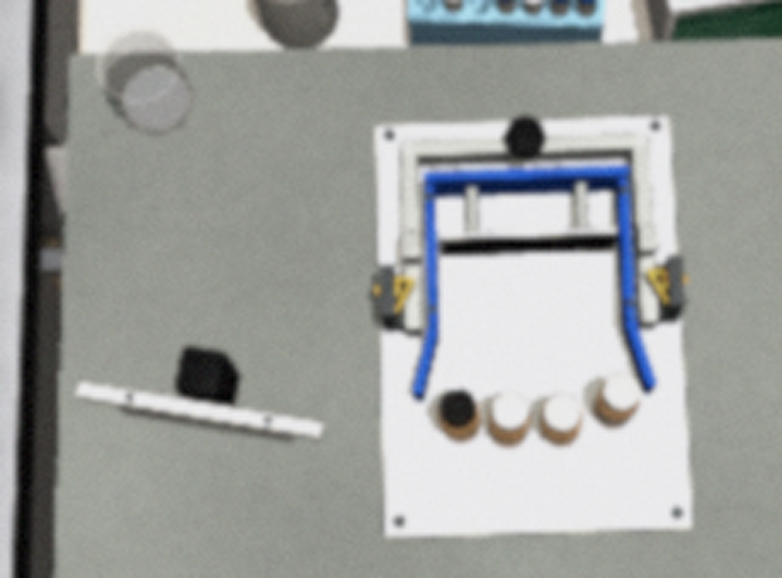

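View pics/side0c.png

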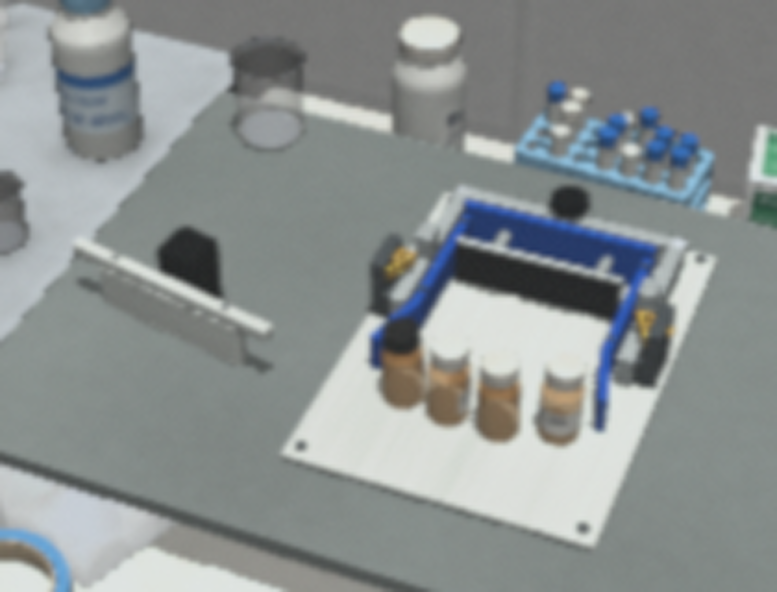

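The top view shows the cassette with its mouth toward the robot. The vials stand in a row at crop (457..616, ~400), and the bar is at the left (78,388)-(322,431) with its grip on the far side, so it has to be turned about half a turn. The side view agrees.

```bash
cat > h.py <<'E'
from workcell import bot
import numpy as np, cv2
from scipy.spatial.transform import Rotation as R
from scipy.optimize import least_squares
def ray(c,px):
    d=R.from_quat(c["orientation"]).apply(np.linalg.solve(c["K"],np.r_[px,1.])); return np.array(c["position"]),d
def onz(c,px,z):
    p,d=ray(c,px); return p+d*(z-p[2])/d[2]
def proj(c,P):
    q=R.from_quat(c["orientation"]).inv().apply(np.atleast_2d(P)-c["position"]); u=q@np.array(c["K"]).T; return u[:,:2]/u[:,2:]
E
python3 - <<'E'
from h import *
T=bot.calibration("top");S=bot.calibration("side")
t=lambda a:(np.array(a)+.5)/3.4-.5+[180,120]
s=lambda a:(np.array(a)+.5)/3.7-.5+[205,145]
C=np.array([[142,100],[142,-100],[-140,-100],[-140,100]])/1000
ct=t([[375,127],[668,118],[691,527],[387,536]]); cs=s([[717,255],[593,545],[283,455]])
def w(p,L): 
    c,si=np.cos(p[2]),np.sin(p[2]); return np.c_[L@np.array([[c,si],[-si,c]])+p[:2],np.full(len(L),.064)]
f=lambda p:np.r_[(proj(T,w(p,C))-ct).ravel(),(proj(S,w(p,C[1:]))-cs).ravel()]
r=least_squares(f,[.4,-.1,0]); print("cass",r.x,np.round(r.fun,1))
rt=least_squares(lambda p:(proj(T,w(p,C))-ct).ravel(),[.4,-.1,0]); print("top only",rt.x)
for a in [(457,410),(510,410),(560,410),(616,391)]: 
    P=onz(T,t(a),.122)[:2]; d=P-r.x[:2]; c,si=np.cos(r.x[2]),np.sin(r.x[2]); print("vial",P,[c*d[0]+si*d[1],-si*d[0]+c*d[1]])
e1=onz(T,t((78,388)),.099);e2=onz(T,t((322,431)),.099);print("bar ends",e1,e2,np.linalg.norm(e1-e2),"mid",(e1+e2)/2,"ydir deg",np.degrees(np.arctan2(*(e2-e1)[[1,0]])))
q1=onz(S,s((77,246)),.099);q2=onz(S,s((269,330)),.099);print("side ends",q1,q2,np.linalg.norm(q1-q2))
print("grip top",onz(T,t((206,374)),.118), "beaker",onz(T,t((157,98)),.056),onz(T,t((140,65)),.124))
print(R.from_quat(bot.get_obs()["tool_rot"]).as_matrix().round(3))
E
```

```text
cass [ 0.58416775 -0.13850208  0.01600674] [-0.4 -0.4  0.  -0.8  0.5  0.3 -1.1  0.7  0.4  0.6  0.9  0.4 -0.5 -0.4]
top only [ 0.58404913 -0.13904351  0.0153071 ]
vial [ 0.51466251 -0.09027759] [np.float64(-0.06872445982973824), np.float64(0.04933082361034357)]
vial [ 0.51404823 -0.12314811] [np.float64(-0.06986479008074672), np.float64(0.01647434242716947)]
vial [ 0.5134692  -0.15413212] [np.float64(-0.07093967417055042), np.float64(-0.014496430153401206)]
vial [ 0.52485357 -0.18921606] [np.float64(-0.06011831350868972), np.float64(-0.04975808921055692)]
bar ends [0.53815204 0.15161472 0.099     ] [ 0.50732945 -0.00427436  0.099     ] 0.1589070025769165 mid [0.52274075 0.07367018 0.099     ] ydir deg -101.18434073988608
side ends [0.53217414 0.14938338 0.099     ] [ 0.50658571 -0.0034077   0.099     ] 0.15491895344029888
grip top [0.54142952 0.06672573 0.118     ] beaker [0.75076533 0.11317993 0.056     ] [0.74572474 0.1110822  0.124     ]
[[-0.964  0.267  0.   ]
 [ 0.267  0.964  0.   ]
 [-0.     0.    -1.   ]]
```

Call:
{"api": "move_arm", "payload": {"deltas": [[1, -20, -19, 0, 0, 0, 0], [1, -29.5, -28.5, 0, 0, 0, 0], [1, -29.5, -28.5, 0, 0, 0, 0], [1, -29.5, -28.5, 0, 0, 0, 0], [1, -29.5, -28.5, 0, 0, 0, 0], [1, -29.5, -28.5, 0, 0, 0, 0], [1, -29.5, -28.5, 0, 0, 0, 0], [1, -29.5, -28.5, 0, 0, 0, 0], [1, -35, -10, 0, 0, 0, 0], [1, -35, -7.5, 0, 0, 0, 0]]}}

```text
clock: 1.63
eef_pos: [0.3568, 0.1729, 0.2399]
tool_rot: [0.136, 0.991, 0.0, 0.001]
ft_force: [0.4, 0.3, -0.3]
grip_width: 0.0858
grasp_force: 0.0
```

Call:
{"api": "move_arm", "payload": {"deltas": [[1, -35, -7.5, 0, 0, 0, 0], [1, -35, -7.5, 0, 0, 0, 0], [1, -35, -7.5, 0, 0, 0, 0], [1, -35, -7.5, 0, 0, 0, 0], [1, -35, -7.5, 0, 0, 0, 0], [1, -20, -7.5, 0, 0, 0, 0], [1, -10, -4, 0, 0, 0, -2.1], [1, 0, 0, 0, 0, 0, -2.2], [1, 0, 0, 0, 0, 0, 0]]}}

```text
clock: 2.38
eef_pos: [0.5413, 0.0723, 0.2387]
tool_rot: [0.098, 0.995, -0.0, -0.0]
ft_force: [-0.2, 0.0, -0.7]
grip_width: 0.0851
grasp_force: 0.0
```

```bash
python3 - <<'E'
from h import *
o=bot.get_obs(); print(o["clock"],o["eef_pos"],o["joint_pos"].round(3) if hasattr(o["joint_pos"],"round") else o["joint_pos"],o["ft_force"],R.from_quat(o["tool_rot"]).as_matrix().round(3).tolist())
c=bot.calibration("wrist"); im=bot.camera("wrist"); cv2.imwrite("pics/w1.png",im); print({k:np.round(v,4).tolist() for k,v in c.items()})
E
```

```text
2.3833 [0.54127703 0.07225206 0.23874656] [0.133 0.333 0.13  1.368 0.    0.329] [-0.20821109  0.04312924 -0.68386184] [[-0.981, 0.195, -0.001], [0.195, 0.981, -0.0], [0.001, -0.0, -1.0]]
{'K': [[407.4992, 0.0, 314.5603], [0.0, 407.4992, 239.9701], [0.0, 0.0, 1.0]], 'position': [0.463, 0.0881, 0.372], 'orientation': [0.7639, 0.6263, 0.0986, 0.1204]}
```

View pics/w1.png

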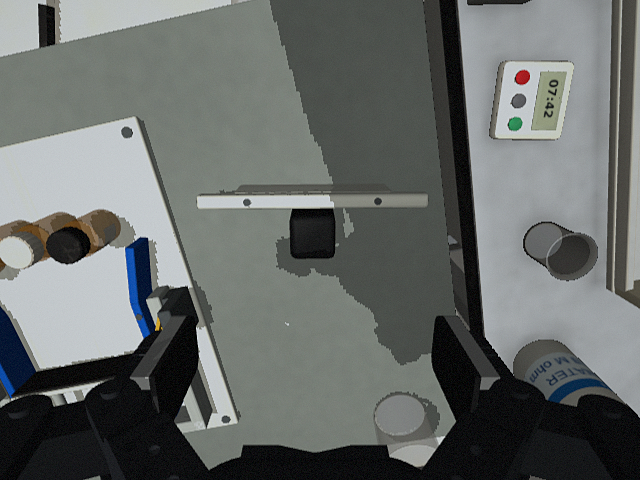

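The wrist view shows the crossbar at (197,202)-(428,200) and the grip's top face around (291-335, 209-258). The fingers are clear of everything.

```bash
python3 - <<'E'
from h import *
c=bot.calibration("wrist"); o=bot.get_obs(); Rt=R.from_quat(o["tool_rot"]); p=np.array(o["eef_pos"])
a,b=onz(c,(197,202),.099),onz(c,(428,200.5),.099)
print(a,b,np.linalg.norm(a-b),"yaw",np.degrees(np.arctan2(*(b-a)[[1,0]])))
mid=(a+b)/2; u=(b-a)/np.linalg.norm(b-a); n=np.array([-u[1],u[0],0]); print(mid,n)
for px in [(291,209),(335,209),(335,258),(291,258),(313,230)]: print(px,onz(c,px,.118))
g=mid-.022*n; 
if n[0]>0: g=mid+.022*n
print("grip",g,"tool delta mm",Rt.inv().apply(np.r_[g[:2],.087]-p)*1e3, "u in tool",Rt.inv().apply(u))
E
```

```text
[ 0.50655061 -0.00227895  0.099     ] [0.53655964 0.15273613 0.099     ] 0.15789305370451337 yaw 79.04376075224384
[0.52155512 0.07522859 0.099     ] [-0.98177263  0.1900592   0.        ]
(291, 209) [0.51971442 0.06171445 0.118     ]
(335, 209) [0.52524733 0.08931528 0.118     ]
(335, 258) [0.55811779 0.08325016 0.118     ]
(291, 258) [0.5523675  0.05456147 0.118     ]
(313, 230) [0.53621244 0.07274493 0.118     ]
grip [0.54315412 0.07104729 0.099     ] tool delta mm [ -2.72089458  -1.0940256  151.92898524] u in tool [ 6.05539756e-03  9.99981655e-01 -1.48957775e-04]
```

Call:
{"api": "move_arm", "payload": {"deltas": [[1, -2.7, -1, 20, 0, 0, 0], [1, 0, 0, 35, 0, 0, 0], [1, 0, 0, 35, 0, 0, 0], [1, 0, 0, 30, 0, 0, 0], [1, 0, 0, 20, 0, 0, 0], [1, 0, 0, 11, 0, 0, 0], [1, 0, 0, 0, 0, 0, 0], [1, 0, 0, 0, 0, 0, 0]]}}

```text
clock: 3.1
eef_pos: [0.5425, 0.0719, 0.0882]
tool_rot: [0.098, 0.995, -0.0, -0.001]
ft_force: [-0.1, 0.2, -0.2]
grip_width: 0.0855
grasp_force: 0.0
```

Call:
{"api": "move_arm", "payload": {"deltas": [[0, 0, 0, 0, 0, 0, 0], [0, 0, 0, 0, 0, 0, 0], [0, 0, 0, 0, 0, 0, 0], [0, 0, 0, 0, 0, 0, 0], [0, 0, 0, 0, 0, 0, 0], [0, 0, 0, 0, 0, 0, 0], [0, 0, 0, 0, 0, 0, 0], [0, 0, 0, 0, 0, 0, 0]]}}

```text
clock: 3.77
eef_pos: [0.5441, 0.0715, 0.0894]
tool_rot: [0.098, 0.995, 0.0, 0.001]
ft_force: [-0.4, 0.2, 5.8]
grip_width: 0.0293
grasp_force: 60.5
```

Call:
{"api": "move_arm", "payload": {"deltas": [[0, 0, 0, -10, 0, 0, 0], [0, 0, 0, -20, 0, 0, 0], [0, 0, 0, -30, 0, 0, 0], [0, 0, 0, -25, 0, 0, 0], [0, 0, 0, -15, 0, 0, 0], [0, 5, -15, 0, 0, 0, 0], [0, 6, -30, 0, 0, 0, 0], [0, 6, -35, 0, 0, 0, 0], [0, 7, -35, 0, 0, 0, 0], [0, 7, -35, 0, 0, 0, 0]]}}

```text
clock: 4.6
eef_pos: [0.4822, -0.0704, 0.188]
tool_rot: [0.097, 0.995, 0.0, -0.001]
ft_force: [0.5, -2.0, -2.3]
grip_width: 0.0295
grasp_force: 59.7
```

Call:
{"api": "move_arm", "payload": {"deltas": [[0, 6, -35, 0, 0, 0, 0], [0, 5, -25, 0, 0, 0, 0], [0, 2, -15, 0, 0, 0, 0], [0, 0, 0, 0, 0, 0, 0], [0, 0, 0, 0, 0, 0, 2], [0, 0, 0, 0, 0, 0, 4], [0, 0, 0, 0, 0, 0, 6], [0, 0, 0, 0, 0, 0, 7], [0, 0, 0, 0, 0, 0, 7], [0, 0, 0, 0, 0, 0, 7]]}}

```text
clock: 5.43
eef_pos: [0.456, -0.1396, 0.188]
tool_rot: [0.379, 0.926, 0.0, -0.001]
ft_force: [-0.3, -0.0, -2.0]
grip_width: 0.0292
grasp_force: 59.9
```

Call:
{"api": "move_arm", "payload": {"deltas": [[0, 0, 0, 0, 0, 0, 7], [0, 0, 0, 0, 0, 0, 7], [0, 0, 0, 0, 0, 0, 7], [0, 0, 0, 0, 0, 0, 7], [0, 0, 0, 0, 0, 0, 7], [0, 0, 0, 0, 0, 0, 7], [0, 0, 0, 0, 0, 0, 7], [0, 0, 0, 0, 0, 0, 7], [0, 0, 0, 0, 0, 0, 7], [0, 0, 0, 0, 0, 0, 7]]}}

```text
clock: 6.27
eef_pos: [0.456, -0.1396, 0.188]
tool_rot: [0.841, 0.541, -0.0, -0.001]
ft_force: [-1.0, -0.2, -1.6]
grip_width: 0.0295
grasp_force: 59.9
```

Call:
{"api": "move_arm", "payload": {"deltas": [[0, 0, 0, 0, 0, 0, 7], [0, 0, 0, 0, 0, 0, 7], [0, 0, 0, 0, 0, 0, 7], [0, 0, 0, 0, 0, 0, 7], [0, 0, 0, 0, 0, 0, 7], [0, 0, 0, 0, 0, 0, 7], [0, 0, 0, 0, 0, 0, 7], [0, 0, 0, 0, 0, 0, 6], [0, 0, 0, 0, 0, 0, 4], [0, 0, 0, 0, 0, 0, 0]]}}

```text
clock: 7.1
eef_pos: [0.456, -0.1397, 0.188]
tool_rot: [0.998, 0.059, -0.001, -0.001]
ft_force: [-0.2, -0.2, -2.3]
grip_width: 0.0292
grasp_force: 59.9
```

```bash
python3 - <<'E'
from h import *
o=bot.get_obs(); print(o["clock"],o["eef_pos"],o["joint_pos"],o["ft_force"],o["ft_torque"],R.from_quat(o["tool_rot"]).as_matrix().round(3).tolist())
c=bot.calibration("wrist"); im=bot.camera("wrist"); cv2.imwrite("pics/w2.png",im)
E
```

```text
7.1 [ 0.45603347 -0.13966652  0.18801711] [-2.97517573e-01  2.26181950e-01 -1.50463420e-01  1.19564174e+00
  5.23219368e-04  2.72578134e+00] [-0.2181071  -0.18150788 -2.26054213] [0.04354952 0.01488304 0.06583521] [[0.993, 0.118, -0.001], [0.118, -0.993, 0.001], [-0.001, -0.001, -1.0]]
```

View pics/w2.png

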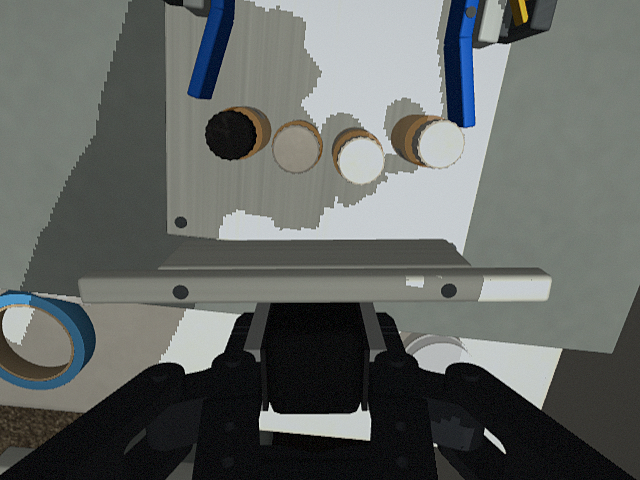

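The wrist view shows the bar held squarely, with its face toward the vials at row ~150. The blue wall ends are at (200,97) and (462,125). About 6° of turn is still missing.

```bash
python3 - <<'E'
from h import *
c=bot.calibration("wrist"); o=bot.get_obs(); p=np.array(o["eef_pos"]); Rt=R.from_quat(o["tool_rot"])
cx=np.array([.5842,-.1385]); y=.016; 
def cas(P): d=P[:2]-cx; return np.round(1e3*np.array([np.cos(y)*d[0]+np.sin(y)*d[1],-np.sin(y)*d[0]+np.cos(y)*d[1]]),1)
zt=.1976
a,b=onz(c,(79,290),zt),onz(c,(551,288),zt); print("bar len",np.linalg.norm(a-b),"mid in tool",Rt.inv().apply((a+b)/2-p)*1e3,"dir",Rt.inv().apply(b-a)/np.linalg.norm(b-a))
for k,px in dict(fr=(315,270),rr=(315,303)).items(): print(k,Rt.inv().apply(onz(c,px,zt)-p)*1e3)
for px in [(230,136),(297,146),(361,160),(440,144)]: print("cap",cas(onz(c,px,.122)))
print("corner",cas(onz(c,(168,234),.064)),"screw",cas(onz(c,(181,222),.064)))
print("wall ends",cas(onz(c,(201,97),.092)),cas(onz(c,(462,125),.092)), "tcp",cas(p))
E
```

```text
bar len 0.15660221060669116 mid in tool [21.03867521 -0.51068287 -9.57462357] dir [ 4.44613533e-03  9.99989663e-01 -9.51964868e-04]
fr [27.83012218 -0.40012392 -9.58169723]
rr [15.89663562 -0.40328483 -9.56944891]
cap [-67.3  48.1]
cap [-68.6  16.1]
cap [-72.  -15.3]
cap [-60.5 -51.7]
corner [-139.4   97.6] screw [-130.3   89.1]
wall ends [-51.3  70.1] [-51.  -70.8] tcp [-128.1    0.8]
```

Call:
{"api": "move_arm", "payload": {"deltas": [[0, 0, 0, 0, 0, 0, 3.1], [0, 0, 1.8, 0, 0, 0, 3.1], [0, 0, 0, 15, 0, 0, 0], [0, 0, 0, 25, 0, 0, 0], [0, 0, 0, 25, 0, 0, 0], [0, 0, 0, 15, 0, 0, 0], [0, 0, 0, 6, 0, 0, 0], [0, 0, 0, 2, 0, 0, 0], [0, 0, 0, 1, 0, 0, 0], [0, 0, 0, 0, 0, 0, 0]]}}

```text
clock: 7.98
eef_pos: [0.4572, -0.1426, 0.1002]
tool_rot: [1.0, 0.005, 0.001, 0.0]
ft_force: [-0.6, 0.1, -1.3]
grip_width: 0.0292
grasp_force: 59.8
```

```bash
python3 - <<'E'
from h import *
o=bot.get_obs(); print(o["eef_pos"],o["ft_force"],o["ft_torque"],R.from_quat(o["tool_rot"]).as_matrix().round(4).tolist())
c=bot.calibration("wrist"); im=bot.camera("wrist"); cv2.imwrite("pics/w3.png",im)
E
```

```text
[ 0.45724114 -0.14256017  0.1001684 ] [-0.63482528  0.11301659 -1.29453949] [-0.04418144  0.04424552 -0.02178848] [[0.9999, 0.0109, 0.0016], [0.0109, -0.9999, -0.0004], [0.0016, 0.0004, -1.0]]
```

View pics/w3.png

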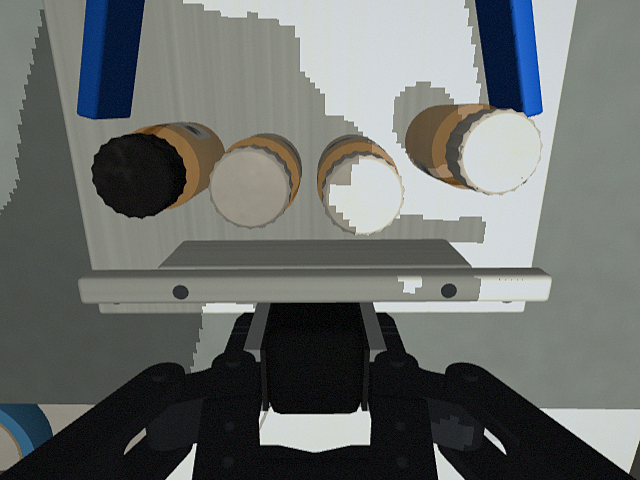

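The wrist view shows the bar behind all four vials. The wall tips (78/541) and plate corners (100/524) show that the bar is about 1.6 mm too far right, so I correct that, lower it and start the sweep.

Call:
{"api": "move_arm", "payload": {"deltas": [[0, 0, -1.6, 1, 0, 0, 0], [0, 0, 0, 1, 0, 0, 0], [0, 0, 0, 0.5, 0, 0, 0], [0, 4, 0, 0, 0, 0, 0], [0, 5, 0, 0, 0, 0, 0], [0, 3, 0, 0, 0, 0, 0], [0, 2, 0, 0, 0, 0, 0], [0, 2, 0, 0, 0, 0, 0], [0, 2, 0, 0, 0, 0, 0], [0, 2, -0.1, 0, 0, 0, 0]]}}

```text
clock: 8.87
eef_pos: [0.4764, -0.1407, 0.0973]
tool_rot: [1.0, 0.005, -0.0, 0.0]
ft_force: [-3.9, -1.0, 5.8]
grip_width: 0.0294
grasp_force: 60.8
```

Call:
{"api": "move_arm", "payload": {"deltas": [[0, 2, 0, 0, 0, 0, 0], [0, 2, 0, 0, 0, 0, 0], [0, 2, 0, 0, 0, 0, 0], [0, 2, 0, 0, 0, 0, 0], [0, 2, 0, 0, 0, 0, 0], [0, 2, -0.1, 0, 0, 0, 0], [0, 2, 0, 0, 0, 0, 0], [0, 2, 0, 0, 0, 0, 0], [0, 2, 0, 0, 0, 0, 0], [0, 0, 0, 0, 0, 0, 0]]}}

```text
clock: 9.7
eef_pos: [0.4946, -0.1404, 0.0973]
tool_rot: [1.0, 0.005, -0.0, 0.0]
ft_force: [-3.2, -0.4, 4.8]
grip_width: 0.0293
grasp_force: 60.7
```

```bash
python3 - <<'E'
from h import *
o=bot.get_obs(); print(o["eef_pos"],o["ft_force"],o["ft_torque"],R.from_quat(o["tool_rot"]).as_matrix().round(4).tolist())
c=bot.calibration("wrist"); im=bot.camera("wrist"); cv2.imwrite("pics/w4.png",im)
E
```

```text
[ 0.49457555 -0.14037669  0.09733485] [-3.21989012 -0.42316414  4.7810951 ] [0.05799225 0.74866544 0.02829135] [[0.9999, 0.0101, -0.0001], [0.0101, -0.9999, -0.0003], [-0.0001, 0.0003, -1.0]]
```

View pics/w4.png

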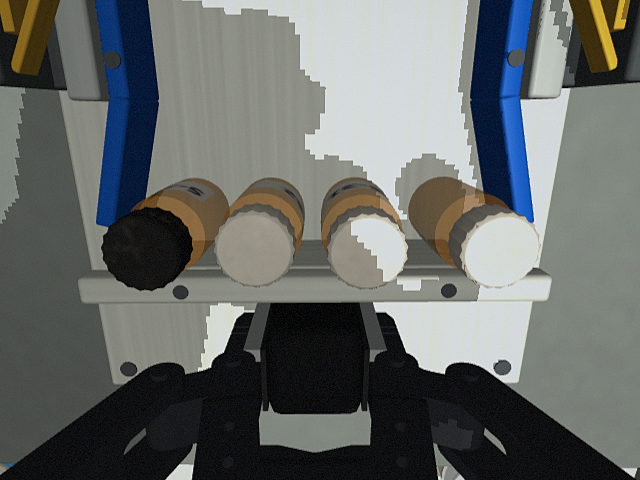

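The bar is now centred: screws at 128/503, wall tips at 97/533, bar centre at 315. All four vials stand against the blade. I continue the sweep.

Call:
{"api": "move_arm", "payload": {"deltas": [[0, 2, 0, -0.3, 0, 0, 0], [0, 3, 0, 0, 0, 0, 0], [0, 3, 0, 0, 0, 0, 0], [0, 3, -0.1, 0, 0, 0, 0], [0, 3, 0, 0, 0, 0, 0], [0, 3, 0, 0, 0, 0, 0], [0, 3, 0, 0, 0, 0, 0], [0, 3, 0, 0, 0, 0, 0], [0, 3, -0.1, 0, 0, 0, 0], [0, 3, 0, 0, 0, 0, 0]]}}

```text
clock: 10.58
eef_pos: [0.5235, -0.1398, 0.0974]
tool_rot: [1.0, 0.005, -0.0, 0.0]
ft_force: [-5.1, -0.3, 5.4]
grip_width: 0.0293
grasp_force: 60.8
```

Call:
{"api": "move_arm", "payload": {"deltas": [[0, 2, 0, 0, 0, 0, 0], [0, 2, 0, 0, 0, 0, 0], [0, 2, 0, 0, 0, 0, 0], [0, 2, 0, 0, 0, 0, 0], [0, 2, 0, 0, 0, 0, 0], [0, 2, 0, 0, 0, 0, 0], [0, 2, 0, 0, 0, 0, 0], [0, 2, 0, 0, 0, 0, 0], [0, 0, 0, 0, 0, 0, 0]]}}

```text
clock: 11.33
eef_pos: [0.5399, -0.1396, 0.0974]
tool_rot: [1.0, 0.005, 0.0, 0.0]
ft_force: [-3.8, 0.8, 5.2]
grip_width: 0.0294
grasp_force: 60.6
```

```bash
python3 - <<'E'
from h import *
o=bot.get_obs(); print(o["eef_pos"],o["ft_force"],o["ft_torque"],R.from_quat(o["tool_rot"]).as_matrix().round(4).tolist())
c=bot.calibration("wrist"); im=bot.camera("wrist"); cv2.imwrite("pics/w5.png",im)
E
```

```text
[ 0.53989398 -0.13961447  0.09736754] [-3.75343328  0.83915826  5.20055103] [0.06375638 0.71900831 0.03467823] [[0.9999, 0.0103, 0.0003], [0.0103, -0.9999, -0.0002], [0.0003, 0.0002, -1.0]]
```

View pics/w5.png

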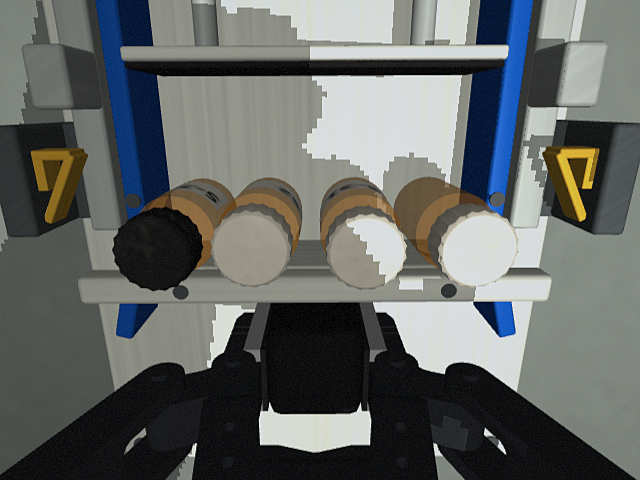

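All four vials stand in the mouth, the bar is centred (wall tips 117/515), and the catches are symmetric at 55/575. I go on and press gently.

Call:
{"api": "move_arm", "payload": {"deltas": [[0, 2, 0, -0.3, 0, 0, 0], [0, 2, 0, -0.2, 0, 0, 0], [0, 2, 0, 0, 0, 0, 0], [0, 2, 0, 0, 0, 0, 0], [0, 2, 0, 0, 0, 0, 0], [0, 2, 0, 0, 0, 0, 0], [0, 2, -0.1, 0, 0, 0, 0], [0, 2, 0, 0, 0, 0, 0], [0, 2, 0, 0, 0, 0, 0], [0, 2, 0, 0, 0, 0, 0]]}}

```text
clock: 12.22
eef_pos: [0.5596, -0.1392, 0.0974]
tool_rot: [1.0, 0.005, -0.0, -0.0]
ft_force: [-1.5, -0.5, -0.7]
grip_width: 0.0292
grasp_force: 60.1
```

Call:
{"api": "move_arm", "payload": {"deltas": [[0, 2, 0, 0, 0, 0, 0], [0, 2, 0, 0, 0, 0, 0], [0, 2, 0, 0, 0, 0, 0], [0, 1.5, 0, 0, 0, 0, 0], [0, 1, 0, 0, 0, 0, 0], [0, 1, 0, 0, 0, 0, 0], [0, 1, 0, 0, 0, 0, 0], [0, 1, 0, 0, 0, 0, 0], [0, 1, 0, 0, 0, 0, 0], [0, 0, 0, 0, 0, 0, 0]]}}

```text
clock: 13.05
eef_pos: [0.5718, -0.1391, 0.0974]
tool_rot: [1.0, 0.005, -0.0, -0.0]
ft_force: [-2.5, -0.1, -2.6]
grip_width: 0.0295
grasp_force: 59.8
```

Call:
{"api": "move_arm", "payload": {"deltas": [[0, 1, 0, 0, 0, 0, 0], [0, 1, 0, 0, 0, 0, 0], [0, 1, 0, 0, 0, 0, 0], [0, 1, 0, 0, 0, 0, 0], [0, 1, 0, 0, 0, 0, 0], [0, 1, 0, 0, 0, 0, 0], [0, 1, 0, 0, 0, 0, 0], [0, 1, 0, 0, 0, 0, 0]]}}

```text
clock: 13.72
eef_pos: [0.5784, -0.1391, 0.0975]
tool_rot: [1.0, 0.005, -0.002, -0.0]
ft_force: [-8.3, -0.5, 1.9]
grip_width: 0.0293
grasp_force: 60.1
```

Call:
{"api": "move_arm", "payload": {"deltas": [[0, 1, 0, 0, 0, 0, 0], [0, 1, 0, 0, 0, 0, 0], [0, 1, 0, 0, 0, 0, 0]]}}

```text
clock: 13.97
eef_pos: [0.5815, -0.1391, 0.0975]
tool_rot: [1.0, 0.005, -0.001, -0.0]
ft_force: [-5.7, -0.5, -0.1]
grip_width: 0.0293
grasp_force: 60.0
```

Call:
{"api": "move_arm", "payload": {"deltas": [[0, 0.7, 0, 0, 0, 0, 0], [0, 0.7, 0, 0, 0, 0, 0], [0, 0.7, 0, 0, 0, 0, 0]]}}

```text
clock: 14.22
eef_pos: [0.5835, -0.1391, 0.0975]
tool_rot: [1.0, 0.005, -0.002, -0.0]
ft_force: [-5.0, -0.1, 0.1]
grip_width: 0.029
grasp_force: 60.0
```

Call:
{"api": "move_arm", "payload": {"deltas": [[0, 0.7, 0, 0, 0, 0, 0], [0, 0.7, 0, 0, 0, 0, 0], [0, 0.7, 0, 0, 0, 0, 0]]}}

```text
clock: 14.47
eef_pos: [0.5854, -0.139, 0.0975]
tool_rot: [1.0, 0.005, -0.002, -0.0]
ft_force: [-6.3, 0.1, 0.9]
grip_width: 0.0292
grasp_force: 60.0
```

Call:
{"api": "move_arm", "payload": {"deltas": [[0, 0.7, 0, 0, 0, 0, 0], [0, 0.7, 0, 0, 0, 0, 0], [0, 0.6, 0, 0, 0, 0, 0]]}}

```text
clock: 14.72
eef_pos: [0.5873, -0.139, 0.0975]
tool_rot: [1.0, 0.005, -0.002, -0.0]
ft_force: [-7.6, 0.4, 0.2]
grip_width: 0.0296
grasp_force: 60.0
```

Call:
{"api": "move_arm", "payload": {"deltas": [[0, 0.5, 0, 0, 0, 0, 0], [0, 0.5, 0, 0, 0, 0, 0], [0, 0.5, 0, 0, 0, 0, 0]]}}

```text
clock: 14.97
eef_pos: [0.5887, -0.139, 0.0975]
tool_rot: [1.0, 0.005, -0.002, -0.0]
ft_force: [-6.6, 0.1, 1.3]
grip_width: 0.0295
grasp_force: 60.0
```

Call:
{"api": "move_arm", "payload": {"deltas": [[0, 0.6, 0, 0, 0, 0, 0], [0, 0.6, 0, 0, 0, 0, 0], [0, 0.6, 0, 0, 0, 0, 0]]}}

```text
clock: 15.22
eef_pos: [0.5904, -0.139, 0.0975]
tool_rot: [1.0, 0.005, -0.002, -0.0]
ft_force: [-8.2, 0.4, 1.7]
grip_width: 0.029
grasp_force: 60.1
```

Call:
{"api": "move_arm", "payload": {"deltas": [[0, 0.6, 0, 0, 0, 0, 0], [0, 0.6, 0, 0, 0, 0, 0]]}}

```text
clock: 15.38
eef_pos: [0.5917, -0.139, 0.0975]
tool_rot: [1.0, 0.005, -0.002, 0.0]
ft_force: [-5.6, -0.0, 1.2]
grip_width: 0.0294
grasp_force: 60.2
```

```bash
python3 - <<'E'
from h import *
o=bot.get_obs(); print(o["eef_pos"],o["ft_force"],o["ft_torque"])
im=bot.camera("wrist"); cv2.imwrite("pics/w6.png",im)
E
```

```text
[ 0.59169109 -0.13901153  0.0974743 ] [-5.62485415 -0.04332305  1.17059743] [-0.03325396  1.49181621 -0.13642789]
```

View pics/w6.png

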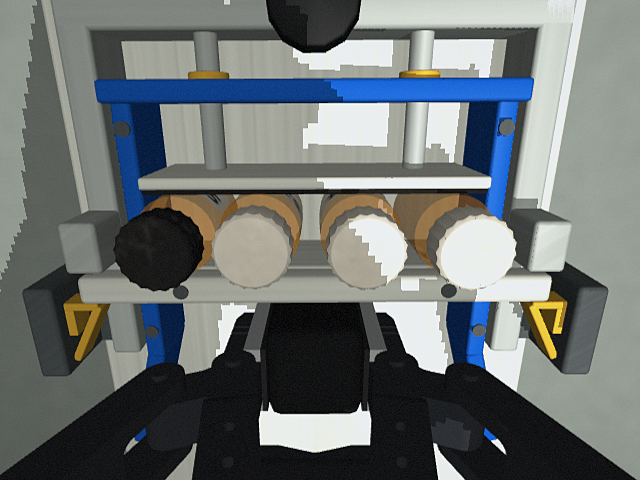

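The ears are nearly at the grey shoulders (row ~270), and the catches are at the bar's rear edge (row ~300). I feel for the steep rise.

Call:
{"api": "move_arm", "payload": {"deltas": [[0, 0.5, 0, 0, 0, 0, 0], [0, 0.5, 0, 0, 0, 0, 0]]}}

```text
clock: 15.6
eef_pos: [0.5927, -0.139, 0.0975]
tool_rot: [1.0, 0.005, -0.002, -0.0]
ft_force: [-7.1, -0.3, 1.2]
grip_width: 0.0296
grasp_force: 60.2
```

Call:
{"api": "move_arm", "payload": {"deltas": [[0, 0.5, 0, 0, 0, 0, 0], [0, 0.4, 0, 0, 0, 0, 0]]}}

```text
clock: 15.77
eef_pos: [0.5933, -0.1389, 0.0975]
tool_rot: [1.0, 0.005, -0.002, -0.0]
ft_force: [-8.7, -0.6, 2.2]
grip_width: 0.0293
grasp_force: 60.2
```

Call:
{"api": "move_arm", "payload": {"deltas": [[0, 0.5, 0, 0, 0, 0, 0], [0, 0, 0, 0, 0, 0, 0]]}}

```text
clock: 15.93
eef_pos: [0.5934, -0.1389, 0.0975]
tool_rot: [1.0, 0.005, -0.003, -0.0]
ft_force: [-8.7, 0.6, 3.6]
grip_width: 0.0292
grasp_force: 60.4
```

Call:
{"api": "move_arm", "payload": {"deltas": [[0, 0.4, 0, 0, 0, 0, 0], [0, 0, 0, 0, 0, 0, 0]]}}

```text
clock: 16.1
eef_pos: [0.5934, -0.1389, 0.0975]
tool_rot: [1.0, 0.005, -0.003, -0.0]
ft_force: [-10.0, 0.4, 3.0]
grip_width: 0.0293
grasp_force: 60.4
```

Call:
{"api": "move_arm", "payload": {"deltas": [[0, 0.5, 0, 0, 0, 0, 0], [0, 0.3, 0, 0, 0, 0, 0], [0, 0, 0, 0, 0, 0, 0]]}}

```text
clock: 16.35
eef_pos: [0.5934, -0.1389, 0.0975]
tool_rot: [1.0, 0.005, -0.004, -0.0]
ft_force: [-12.5, 1.0, 4.4]
grip_width: 0.0298
grasp_force: 60.5
```

Call:
{"api": "move_arm", "payload": {"deltas": [[0, 0.5, 0, 0, 0, 0, 0], [0, 0.3, 0, 0, 0, 0, 0], [0, 0, 0, 0, 0, 0, 0]]}}

```text
clock: 16.6
eef_pos: [0.5934, -0.1389, 0.0976]
tool_rot: [1.0, 0.005, -0.004, -0.0]
ft_force: [-14.7, -0.7, 6.3]
grip_width: 0.0296
grasp_force: 60.7
```

Hard stop at x 0.5934, 2 mm past the force drop, so the catches should be in. I ease back to see whether they hold.

Call:
{"api": "move_arm", "payload": {"deltas": [[0, -1, 0, 0, 0, 0, 0], [0, -1, 0, 0, 0, 0, 0], [0, -1, 0, 0, 0, 0, 0], [0, -1, 0, 0, 0, 0, 0], [0, -1, 0, 0, 0, 0, 0], [0, 0, 0, 0, 0, 0, 0]]}}

```text
clock: 17.1
eef_pos: [0.5923, -0.1389, 0.0974]
tool_rot: [1.0, 0.005, -0.001, -0.0]
ft_force: [-6.0, -0.2, -1.8]
grip_width: 0.0292
grasp_force: 59.9
```

Call:
{"api": "move_arm", "payload": {"deltas": [[0, -1, 0, 0, 0, 0, 0], [0, -1, 0, 0, 0, 0, 0], [0, 0, 0, 0, 0, 0, 0]]}}

```text
clock: 17.35
eef_pos: [0.5913, -0.1389, 0.0975]
tool_rot: [1.0, 0.005, 0.0, -0.0]
ft_force: [-1.9, 0.2, -3.1]
grip_width: 0.0293
grasp_force: 59.4
```

The bar stopped 2 mm back and the force fell away, so the catches hold. I release.

Call:
{"api": "move_arm", "payload": {"deltas": [[0, -0.6, 0, 0, 0, 0, 0], [0, 0, 0, 0.3, 0, 0, 0], [0.6, 0, 0, 0, 0, 0, 0], [0.6, 0, 0, 0, 0, 0, 0], [0.6, 0, 0, 0, 0, 0, 0], [0.6, 0, 0, 0, 0, 0, 0], [0.6, 0, 0, 0, 0, 0, 0], [0.6, 0, 0, 0, 0, 0, 0]]}}

```text
clock: 18.02
eef_pos: [0.5907, -0.139, 0.0977]
tool_rot: [1.0, 0.005, 0.0, 0.0]
ft_force: [0.2, 0.0, -0.2]
grip_width: 0.0514
grasp_force: 0.0
```

Call:
{"api": "move_arm", "payload": {"deltas": [[0.6, 0, 0, -3, 0, 0, 0], [0.6, 0, 0, -8, 0, 0, 0], [0.6, 0, 0, -15, 0, 0, 0], [0.6, 0, 0, -25, 0, 0, 0], [0.6, 0, 0, -30, 0, 0, 0], [0.6, -30, 0, -30, 0, 0, 0], [0.6, -35, 0, -10, 0, 0, 0], [0.6, -35, 0, 0, 0, 0, 0], [0.6, -20, 0, 0, 0, 0, 0], [0.6, 0, 0, 0, 0, 0, 0]]}}

```text
clock: 18.85
eef_pos: [0.4671, -0.14, 0.2193]
tool_rot: [1.0, 0.004, -0.0, 0.0]
ft_force: [-0.2, 0.9, -0.3]
grip_width: 0.0511
grasp_force: 0.0
```

```bash
python3 - <<'E'
from h import *
o=bot.get_obs(); print(o["eef_pos"],o["ft_force"])
im=bot.camera("wrist"); cv2.imwrite("pics/w7.png",im)
E
```

```text
[ 0.46707609 -0.14002363  0.21931824] [-0.15377247  0.87932284 -0.26343606]
```

View pics/w7.png

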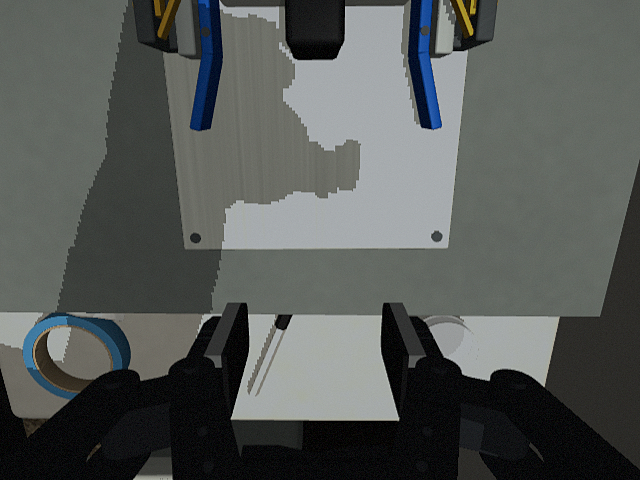

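The bar's grip sits square at (315,30), but the rest is out of this view, so I check with the top camera.

```bash
python3 - <<'E'
from h import *
im=bot.camera("top"); cv2.imwrite("pics/top1.png",cv2.resize(im[145:275,280:400],None,fx=4.5,fy=4.5,interpolation=cv2.INTER_CUBIC))
E
```

```text
(no output)
```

View pics/top1.png

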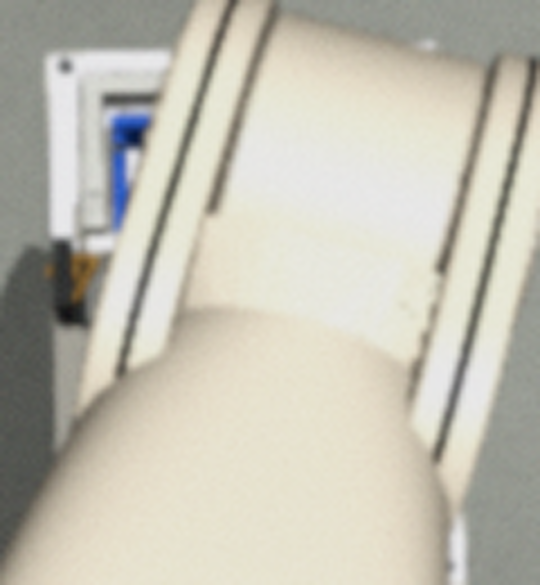

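The arm hides the scene from the top camera; only the left ear behind its catch shows, at (85,265). I move back over the cassette and check by numbers.

Call:
{"api": "move_arm", "payload": {"deltas": [[0.6, 15, 0, -10, 0, 0, 0], [0.6, 30, 0, 0, 0, 0, 0], [0.6, 30, 0, 0, 0, 0, 0], [0.6, 15, 0, 0, 0, 0, 0], [0.6, 0, 0, 0, 0, 0, 0]]}}

```text
clock: 19.37
eef_pos: [0.565, -0.139, 0.2269]
tool_rot: [1.0, 0.006, 0.001, 0.0]
ft_force: [0.2, 0.1, -0.7]
grip_width: 0.0513
grasp_force: 0.0
```

```bash
python3 - <<'E'
from h import *
c=bot.calibration("wrist"); im=bot.camera("wrist")
cx=np.array([.5842,-.1385]); y=.016
def cas(P): d=P[:2]-cx; return np.round(1e3*np.array([np.cos(y)*d[0]+np.sin(y)*d[1],-np.sin(y)*d[0]+np.cos(y)*d[1]]),1)
for q in ("vial_a","closing_bar"):
  for d in bot.outline_of(q,"wrist")[:5]:
    ys,xs=np.nonzero(d["pixels"]); l,t,w,h=d["rect"]
    print(q,round(d["conf"],2),np.round(d["rect"]),"centroid z.122",cas(onz(c,(xs.mean(),ys.mean()),.122)), "ears",cas(onz(c,(l,ys[xs<l+6].mean()),.107)),cas(onz(c,(l+w,ys[xs>l+w-6].mean()),.107)))
print(bot.get_obs()["ft_force"])
E
```

```text
vial_a 0.93 [264. 110.  44.  43.] centroid z.122 [47.  16.4] ears [46.3 30.3] [46.9  4.1]
vial_a 0.89 [359. 109.  58.  48.] centroid z.122 [ 46.5 -42.2] ears [ 46.6 -26.6] [ 44.9 -61.6]
vial_a 0.75 [318. 106.  44.  48.] centroid z.122 [ 46.8 -14.3] ears [46.5 -2.3] [ 45.4 -29.1]
vial_a 0.67 [212. 109.  56.  45.] centroid z.122 [46.7 42.4] ears [45.9 61.4] [47.5 27.8]
closing_bar 0.9 [185. 149. 259.  76.] centroid z.122 [22.3 -0.6] ears [28.2 79.6] [ 27.9 -79.7]
closing_bar 0.16 [157.   0. 314. 356.] centroid z.122 [28.3 -0.3] ears [38.9 95.4] [ 35.5 -95.4]
[-0.37176923 -0.50090526 -0.50372239]
```

Four vials are upright at x ≈ 47. The bar is square at x ≈ 28, the position where the catches hold it. I hand in.

```bash
python3 -c "
from workcell import bot
print(bot.job_done())"
```

```text
the job is handed in; nothing more can be done
None
```

The job is handed in, verdict not returned: the bar is released and held by the catches at about x 28 mm, square within measurement, with the four vials measured at x ≈ 47 mm against the plate.

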